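# Close a supply tray's divider up to the carton

## Robot

A 6-joint arm with a two-finger parallel gripper is mounted at the origin on the work surface. World frame = base frame: x ahead of the robot, y to its left, z up, the work surface at z = 0. Lengths are in mm, angles in rad, forces in N, time in s.
With the tool pointing down it reaches from about 350 to 775 mm from the base axis. Payload 7.3 kg.
Tool frame: the origin (TCP) lies between the finger pads; the fingertips stand 8 mm ahead of it and the grasp point (between the pads) lies 11 mm behind it; y points along the fingers, z is the direction in which the jaws open and shut, and the axes are right-handed (so a half turn about y gives the same grasp; the last joint's range is limited). The gripper opens to 92 mm and grips with 3 to 60 N. Pads are 19 mm wide; open, the fingers measure 130 mm over their backs; the gripper's body (75 mm by 190 mm) begins 47 mm behind the grasp point.
Start: joints at [0.993, 0.342, 1.524, -0, 1.275, -0.146], TCP at [219.704, 476.838, 234.741] pointing down, gripper open.
Joint ranges: [-2.53, 2.53], [-0.77, 2.02], [0.04, 2.7], [-1, 4.14], [0.28, 2.66], [-3.11, 3.11]. Speed limits (rad/s): [2.57, 2.57, 3.14, 3.14, 3.14, 3.14].

## Interface

Orientations are given as [roll, pitch, yaw] about the fixed x, y, z axes, in that order (R = Rz(yaw) Ry(pitch) Rx(roll)).
In Python, from plant import bot, vision, job gives the robot as it stands. The module is installed in compiled form; this text tells all that it offers.
- The arm moves only by the tool arm_command, never from a script. Its argument "deltas" is a list of rows, each a list of 4 numbers: the shift along the tool's x, y, z in m, then the turn about the tool's y in degrees. In form: [[x, y, z, twist], ...]. A call has 1 to 5 rows; each row shifts and turns the commanded pose from where the row before left it, along the tool's axes as they then stand; what a row does not reach is not made up. A row lasts 1/10 s, in which the tool goes at most 50 mm and 8.59 degrees, less where a joint would pass 70% of its speed; a pose out of reach is approached as far as the arm can. A call is refused whole if a number of a shift passes 0.05 or a number of a turn 8.59, either way. A call with a gripper value outside its range is refused whole. "claw" is the closure in counts, from 0 (fully open) to 255 (shut), set as the call begins (left out, the last holds). The fingers move at their own pace and stop on an object; the grip force is fixed at half the most. Time passes only in rows, so rows that do not move let the fingers close. It gives the time, the measured TCP pose, the force and the opening at its end, in the units of the state.
- bot.get_obs(): the state, without advancing time (a new reading comes with each control period).
- vision.capture(name): name is "scene" or "top"; returns a dict with "img" (384x512x3 uint8, red, green, blue), "camera_matrix" (3x3 intrinsics, pixels), "world_to_cam" (4x4, takes a point from world to camera coordinates). Camera axes: x right, y down, z forward; pixel columns grow to the right and rows downward; lengths in mm; the calibration is good to about 2 mm. A picture is of the moment at which its call begins. There is no depth.
- job.close_job(): hands the job in, once; it reports no verdict.
Trained networks look in a picture, given as the dict that the camera call returned (one of the last four; its "shot" number tells which), for a name from the list of things; names that differ only in an ending like _2 or _b are one class to them, and where a whole thing is asked for, a point or a joint stands for the part that bears it (a point fixed in the world has none). Each returns a list of dicts, best first, with "confidence" (0 to 1); they miss things now and then, are a little off and sometimes report something else, mostly with a low value. They report only what shows in the picture. A call takes as long as a camera call. They do not tell look-alikes from the thing itself.
- vision.find_in(picture, name): "xyz" ([x, y, z] in mm, in the coordinates of the camera as it stood for that picture, good to about 4 mm: the middle of the surface that is visible of it).
- vision.regions_of(picture, name): "mask" (384x512 bool, what is visible of it).
The state is a dict: "time": time; "joint_positions": joint angles; "dq": joint speeds; "tau": joint torques, N m; "tool_pos": TCP position; "tcp_rot": TCP orientation; "contact_force": force on the tool from outside, world axes, zero at the start; "moment": the same for the moment, N m; "grip_width": finger opening in mm.
Only numpy, scipy, OpenCV 4.12 (cv2) and the standard library are available. Lean on these libraries where they do the work, as an engineer would, in place of code of your own. Each camera call takes 0.05 s, during which the arm holds its last target. There are 200 camera calls.

## Task

In the white supply tray, push the sliding divider with the fingers, by its finger tab, towards the end where the cardboard carton stands, until its rollers drop into the last notches on that side, so that the carton's compartment is closed up and the other one gets the room. Only push it: do not grip the tab between the fingers, and do not shove the carton, tape or packs in the tray or the bottle and bowl beside it.

Things in the scene. Friction and masses are not known exactly. Their poses are not given: they have to be found in the camera images.
- tray: White open plastic supply tray fixed on the counter, 300 x 430 x 100 mm (x, y, z). Origin: centre of its underside; its y is the divider's sliding direction; left = its +y end, right = -y. On the rims of both long sides (x = +-146 mm) lie aluminium rails 12 mm wide, tops 110 mm above the counter, with five V notches, 17 mm wide at the top, at y = -100, -50, 0, 50, 100 mm and end stops at +-142 mm.
- divider (a joint): Position of the sliding divider along tray y (m): 0 mid-tray, + to the left, stops at +-0.125. White panel 5 mm thick across the tray, 20 to 109 mm above the counter, captive on both rails by grey shoes at its ends (30 mm along y, up to 135 mm high). Takes about 3 N to push; on coming within about 5 mm of a notch it clicks in and the push falls to nothing; 9 to 13 N to push on out.
- rollers (a joint): Height of the divider's two sprung rollers (m): black, 18 mm across, one on each rail, on a thin steel axle along the divider. 0 to -0.0005 on the top of the rails, about -0.0043 when they have dropped into notches. They fall in by themselves once the divider is within about 5 mm of the notch, and draw it to the notch's middle.
- tab (a point): Centre of the finger tab standing in the middle of the divider: 74 mm along tray x, 17 mm thick along tray y, 128 to 170 mm above the counter (centre 149 mm). Axes as the tray's. Nothing else of tray or stock rises above 135 mm.
- pad_left: Grey pad on the left (+y) face of the tab, 74 x 6 x 42 mm, its outer face 8.5 mm from the divider's middle plane. Its origin is in the divider's middle plane, level with the counter, below the tab's centre.
- pad_right: The like grey pad on the right (-y) face of the tab. Same origin as pad_left.
- notch_left (a point): The last pair of notches at the tray's left: the point half-way between the two rails at rail-top height (tray y = +100 mm). The divider is in these notches at joint value +0.100.
- notch_right (a point): The last pair of notches at the tray's right, likewise (tray y = -100 mm, joint value -0.100).
- carton_center (a point): Centre of the loose cardboard carton, 120 x 70 x 85 mm (tray x, y, z), standing on the tray's floor at the left or the right end, its near side 11 to 23 mm beyond the divider when that sits in the last notches there. 0.25 kg.
- tape_center (a point): Centre of the loose roll of white tape, 68 mm across, 50 mm high, standing on end in the tray at the other end from the carton.
- pack_left_center (a point): Centre of a loose silvery dressing pack, about 70 x 62 x 30 mm, on the tray's floor at the left end.
- pack_right_center (a point): Centre of the like pack at the right end.
- bottle_center (a point): Centre of a white bottle standing on the counter outside the tray, 60 mm across, 150 mm high.
- bowl_center (a point): Centre of a steel bowl standing on the counter outside the tray, 130 mm across, 55 mm high.
Mind the look-alikes: they are no part of the job. Leave any purple look-alike of the part that bears carton_center alone.

How it is judged:
By the outcome, as a careful person would: the job done as asked, in the order asked, and still so for the second after the job is handed in, with the robot touching nothing.
It also fails if it takes over 45 s, if anything falls off the work surface, if the arm or the gripper's body presses on something with over 40 N, if the wrist force passes 120 N, or if a joint passes its speed limit or range.

## Working session

There is one attempt and no reset: what is moved stays moved. The work goes in short steps, Python scripts to look and compute and a tool call to move; the robot and the scene stay as the last step left them, time stands still between calls to the robot, and variables do not carry over. Pictures are saved under pics/ and viewed, about 8 in all and at most 12, crops included, and the job is handed in when it is done.

Besides the shell and the picture viewer there is one more tool, called after "Call:" as name([rows], argument=value, ...), one row to a line, values as JSON. arm_command: Moves the arm, as the interface text tells. Its arguments: {"type":"object","properties":{"deltas":{"type":"array","items":{"type":"array","items":{"type":"number"}}},"claw":{"type":"number"}},"required":["deltas"]}

```bash
mkdir -p pics; cat > h.py <<'E'
import numpy as np, cv2
from plant import bot, vision, job
def w(p,c):
    T=np.linalg.inv(np.array(p["world_to_cam"])); return (T@np.r_[c,1])[:3]
def px(p,X):
    c=(np.array(p["world_to_cam"])@np.r_[X,1])[:3]; q=np.array(p["camera_matrix"])@c; return q[:2]/q[2]
def save(p,n,s=1.5): cv2.imwrite("pics/"+n,cv2.resize(p["img"][:,:,::-1],None,fx=s,fy=s))
def pr(p,names,k=3):
    for n in names:
        print(n,[(np.round(w(p,d["xyz"])).tolist(),np.round(px(p,w(p,d["xyz"]))).tolist(),round(d["confidence"],2)) for d in vision.find_in(p,n)[:k]])
E
python3 - <<'E'
from h import *
o=bot.get_obs(); print({k:np.round(v,3).tolist() for k,v in o.items()})
for c in("scene","top"):
    p=vision.capture(c); save(p,c+"1.png"); print(c)
    pr(p,["tray","tab","divider","pad_left","pad_right","carton_center","tape_center","bottle_center","bowl_center"])
E
```

```text
{'time': 0.0, 'joint_positions': [0.993, 0.343, 1.525, -0.0, 1.275, -0.146], 'dq': [-0.001, -0.002, 0.001, 0.0, 0.0, 0.001], 'tau': [-0.002, -43.124, -24.422, 0.072, 0.056, -0.0], 'tool_pos': [219.474, 476.477, 234.058], 'tcp_rot': [-1.572, 0.0, -0.432], 'contact_force': [-0.348, -0.531, 0.157], 'moment': [0.018, -0.077, -0.031], 'grip_width': 91.912}
scene
tray [([508.0, 41.0, 48.0], [260.0, 200.0], 0.68), ([524.0, 14.0, 152.0], [252.0, 180.0], 0.19)]
tab [([526.0, 10.0, 100.0], [251.0, 189.0], 0.57)]
divider [([524.0, 8.0, 96.0], [251.0, 189.0], 0.9), ([430.0, -121.0, 36.0], [245.0, 169.0], 0.18)]
pad_left [([525.0, 14.0, 153.0], [252.0, 180.0], 0.6)]
pad_right []
carton_center [([575.0, -101.0, 91.0], [221.0, 181.0], 0.63), ([590.0, -298.0, 72.0], [186.0, 160.0], 0.58)]
tape_center [([564.0, 183.0, 57.0], [278.0, 230.0], 0.86)]
bottle_center [([491.0, -543.0, 76.0], [168.0, 121.0], 0.74), ([525.0, 14.0, 157.0], [252.0, 179.0], 0.6), ([565.0, 9.0, 120.0], [243.0, 191.0], 0.19)]
bowl_center [([454.0, 565.0, 24.0], [389.0, 287.0], 0.79)]
top
tray [([523.0, 43.0, 8.0], [253.0, 208.0], 0.68)]
tab [([514.0, 8.0, 135.0], [262.0, 204.0], 0.75)]
divider [([512.0, 9.0, 133.0], [261.0, 204.0], 0.86)]
pad_left [([524.0, 45.0, 6.0], [252.0, 208.0], 0.3)]
pad_right [([526.0, 43.0, 4.0], [253.0, 207.0], 0.73), ([513.0, 10.0, 132.0], [261.0, 204.0], 0.25)]
carton_center [([557.0, -122.0, 93.0], [294.0, 195.0], 0.72), ([566.0, -316.0, 84.0], [342.0, 193.0], 0.63)]
tape_center [([554.0, 186.0, 54.0], [218.0, 199.0], 0.58)]
bottle_center [([470.0, -546.0, 92.0], [403.0, 215.0], 0.79), ([525.0, 43.0, 6.0], [253.0, 208.0], 0.55)]
bowl_center [([474.0, 580.0, 23.0], [122.0, 220.0], 0.58)]
```

View pics/scene1.png

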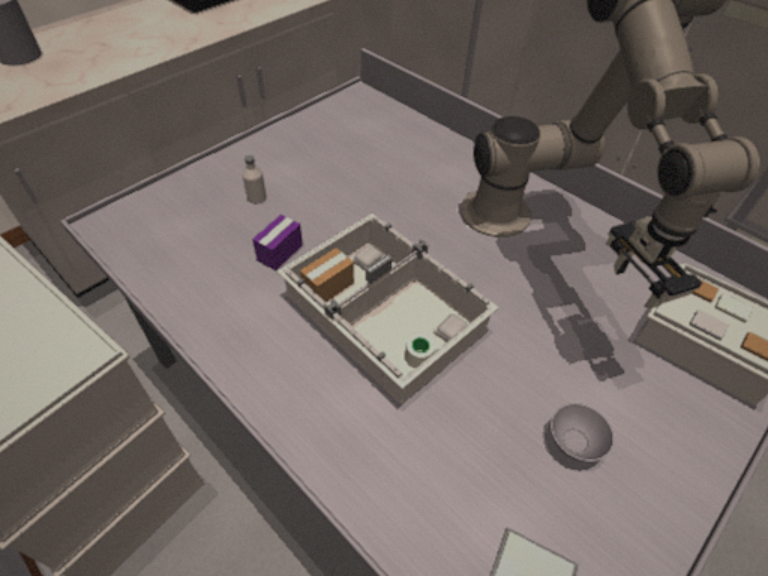

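View pics/top1.png

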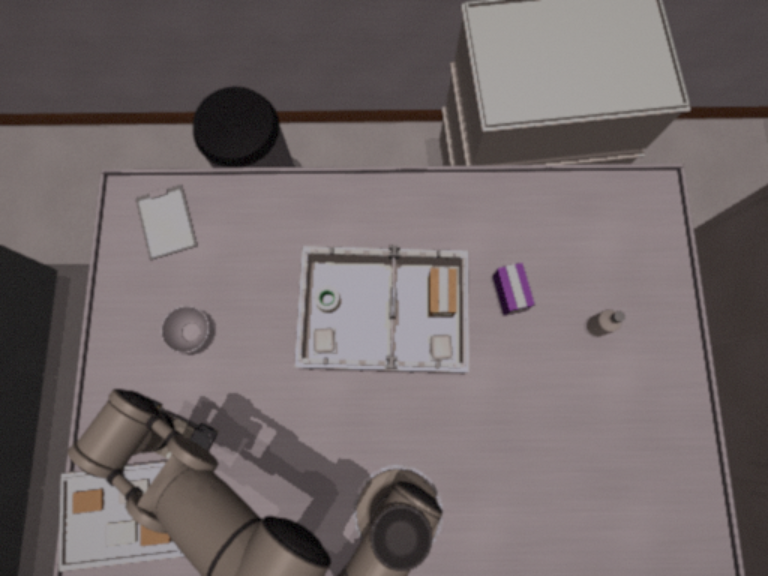

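The scene picture shows the tray with the brown carton on the −y side (about (328,275)) and the tape and tab. In the top picture the tray spans (300,247)–(468,372) with the divider at column ~393. The purple carton outside the tray is the look-alike. Next I'll take a close crop for geometry.

```bash
cat >> h.py <<'E'
def ray(p,uv,z):
    T=np.linalg.inv(np.array(p["world_to_cam"])); d=T[:3,:3]@np.linalg.inv(np.array(p["camera_matrix"]))@np.r_[uv,1]
    o=T[:3,3]; return o+d*(z-o[2])/d[2]
def crop(p,n,x0,y0,x1,y1,s): cv2.imwrite("pics/"+n,cv2.resize(p["img"][y0:y1,x0:x1,::-1],None,fx=s,fy=s,interpolation=cv2.INTER_CUBIC))
E
python3 - <<'E'
from h import *
p=vision.capture("top"); crop(p,"top2.png",190,158,320,254,6)
for n,d in(("tl",(302.5,247)),("tr",(468.5,251)),("br",(467,372)),("bl",(296.5,369))): print(n,ray(p,np.array(d)/1.5,105).round())
for n in("tray","divider","carton_center"):
  for r in vision.regions_of(p,n)[:2]:
    m=r["mask"].astype(np.uint8); print(n,r["confidence"],cv2.boundingRect(m), cv2.minAreaRect(cv2.findNonZero(m)))
E
```

```text
tl [683. 246. 105.]
tr [ 666. -197.  105.]
br [ 346. -179.  105.]
bl [359. 254. 105.]
tray 0.59 (197, 164, 115, 83) ((254.54541015625, 204.6862335205078), (114.19482421875, 81.7313003540039), 0.9240454435348511)
divider 0.73 (258, 164, 8, 82) ((261.5, 204.50001525878906), (6.0140557289123535, 81.06476593017578), 0.8425243496894836)
carton_center 0.84 (285, 179, 20, 33) ((294.5, 195.0), (32.0, 19.0), 90.0)
carton_center 0.6 (328, 175, 28, 35) ((341.63763427734375, 192.458740234375), (32.087181091308594, 22.604700088500977), 73.3007583618164)
```

View pics/top2.png

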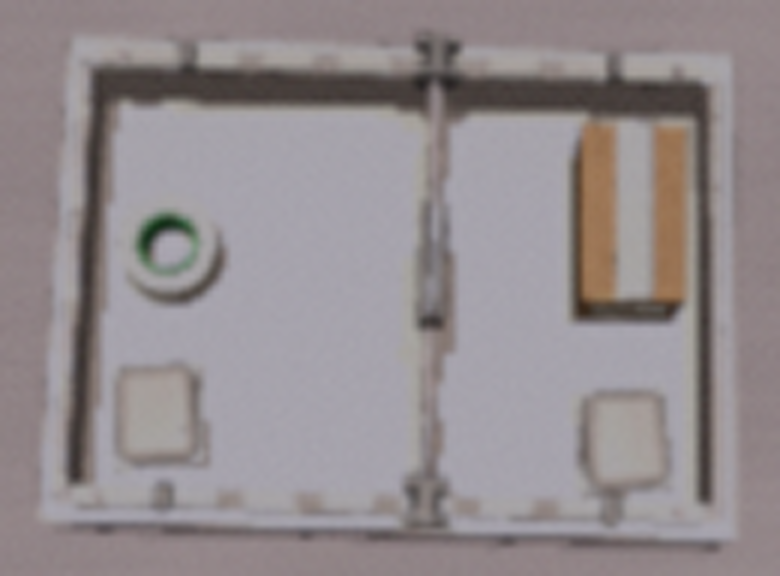

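```bash
python3 - <<'E'
from h import *
p=vision.capture("top")
f=lambda u,v,z: ray(p,np.array([190+u/6,158+v/6]),z)[:2]
a,b,c,d=f(188,55,116),f(615,68,116),f(163,495,116),f(612,505,116)
print(a,b,c,d,"centre",(a+b+c+d)/4)
e=((b-a)+(d-c))/2; g=((c-a)+(d-b))/2
print("right dir yaw off -y", np.degrees(np.arctan2(e[0],-e[1])),np.linalg.norm(e),"x dir",np.degrees(np.arctan2(g[1],-g[0])),np.linalg.norm(g))
s1,s2=f(437,60,135),f(427,502,135); print("shoes",s1,s2,(s1+s2)/2, np.degrees(np.arctan2(*(s2-s1)[::-1]*[1,-1])))
print("tab",f(432,262,165), f(420,262,170),f(443,262,170), f(432,200,170),f(430,325,170))
u=e/np.linalg.norm(e); print("div y",-((s1+s2)/2-(a+b+c+d)/4)@u)
E
```

```text
[667.77989725 165.68476531] [ 655.55268693 -116.35454672] [377.65471845 178.41407645] [ 368.10611627 -104.69133555] centre [517.27335473  30.76323987]
right dir yaw off -y -2.206594511633574 282.7820473077982 x dir 2.4183290628688523 289.0433016588232
shoes [656.44561373   1.51396525] [369.49667857  12.1623608 ] [512.97114615   6.83816302] 2.125215411350132
tab [515.58027734   7.32643394] [514.60320634  14.86353289] [514.43873947   0.59236629] [554.10576568   6.82691477] [474.83662355   9.24278372]
div y -24.07298336405455
```

Divider sits at tray y ≈ −24 (tray centre (517,31), yaw ≈ −2.2°). I'll close the fingers and go left (+y) of the tab, then push along −y.

Call:
arm_command([
  [0.03, 0, -0.017, 0],
  [0.03, 0, -0.017, 0],
  [0.03, 0, -0.017, 0],
  [0.03, 0, -0.017, 0],
  [0.03, 0, -0.017, 0],
], claw=255)

```text
time: 1.75
tool_pos: [321.0, 335.7, 234.9]
tcp_rot: [-1.57, -0.0, -0.432]
contact_force: [-0.2, 0.2, -0.5]
grip_width: 56.5
```

Call:
arm_command([
  [0.03, 0, -0.017, 0],
  [0.03, 0, -0.017, 0],
  [0.03, 0, -0.017, 0],
  [0.03, 0, -0.017, 0],
  [0.03, 0, -0.017, 0],
])

```text
time: 2.25
tool_pos: [421.7, 195.7, 234.9]
tcp_rot: [-1.57, -0.0, -0.432]
contact_force: [-0.0, 0.8, -0.1]
grip_width: 16.7
```

Call:
arm_command([
  [0.03, 0, -0.017, 0],
  [0.03, 0, -0.017, 0],
  [0.03, 0, -0.017, 0],
  [0.03, 0, -0.017, 0],
  [0.03, 0, -0.017, 0],
])

```text
time: 2.75
tool_pos: [522.4, 55.6, 234.8]
tcp_rot: [-1.571, -0.0, -0.432]
contact_force: [1.0, 1.0, -0.3]
grip_width: 0.3
```

Call:
arm_command([
  [0, 0, 0, 8.4],
  [0, 0, 0, 8.4],
  [0, 0, 0, 8.4],
  [0, 0, 0, 8.4],
  [0, 0, 0, 8.4],
])

```text
time: 3.25
tool_pos: [521.7, 56.8, 234.7]
tcp_rot: [-1.571, 0.0, -1.171]
contact_force: [-0.2, 0.0, -0.3]
grip_width: 0.3
```

Call:
arm_command([
  [0, 0, 0, 8.4],
  [0, 0, 0, 8.4],
  [0, 0, 0, 8.4],
  [0, 0, 0, 8.4],
  [0, 0, 0, 0],
])

```text
time: 3.75
tool_pos: [521.7, 56.9, 234.7]
tcp_rot: [-1.571, 0.0, -1.753]
contact_force: [-0.2, -0.4, 0.5]
grip_width: 0.2
```

Call:
arm_command([
  [0, 0, 0, -8.25],
  [0, 0.02, -0.004, 0],
  [0, 0.02, 0, 0],
  [0, 0.02, 0, 0],
  [0, 0, 0, 0],
])

```text
time: 4.25
tool_pos: [516.1, 57.1, 172.4]
tcp_rot: [-1.576, 0.0, -1.604]
contact_force: [0.6, 0.2, -0.1]
grip_width: 0.3
```

```bash
python3 - <<'E'
from h import *
p=vision.capture("scene"); crop(p,"s3.png",180,120,345,270,4.8)
o=bot.get_obs(); print(o["tool_pos"],o["tcp_rot"]); pr(p,["tab","divider"],1)
E
```

```text
[517.06475179  57.0751511  174.00858572] [-1.57330207e+00  8.12784422e-05 -1.60440862e+00]
tab [([549.0, 8.0, 80.0], [246.0, 196.0], 0.98)]
divider [([546.0, 8.0, 80.0], [247.0, 195.0], 0.81)]
```

View pics/s3.png

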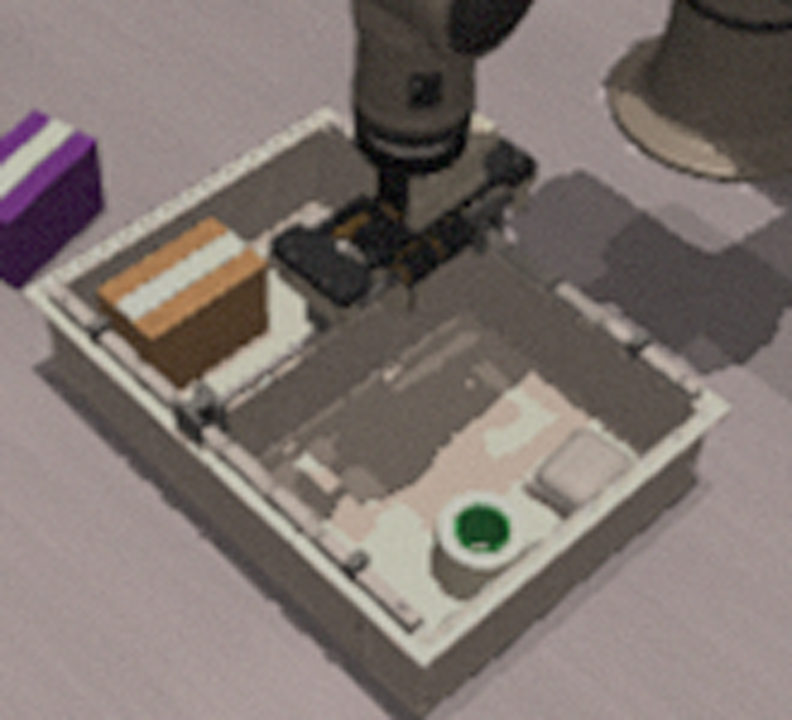

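The gripper stands at crop (400,240) on the tape side of the tab, with the rails and shoes clear of it. I'll descend further and approach for contact.

Call:
arm_command([
  [0, 0.013, 0, 0],
  [0, 0.013, 0, 0],
  [0.01, 0, 0, 0],
  [0.01, 0, 0, 0],
  [0, 0, 0, 0],
])

```text
time: 4.9
tool_pos: [517.7, 35.5, 149.9]
tcp_rot: [-1.569, -0.0, -1.608]
contact_force: [-0.3, 0.7, 0.2]
grip_width: 0.3
```

Call:
arm_command([
  [0.004, 0, 0, 0],
  [0.004, 0, 0, 0],
  [0.004, 0, 0, 0],
  [0.004, 0, 0, 0],
  [0, 0, 0, 0],
])

```text
time: 5.4
tool_pos: [516.5, 20.7, 148.9]
tcp_rot: [-1.57, -0.0, -1.607]
contact_force: [0.0, -0.9, 0.1]
grip_width: 0.4
```

Call:
arm_command([
  [0.004, 0, 0, 0],
  [0.004, 0, 0, 0],
  [0.003, 0, 0, 0],
  [0, 0, 0, 0],
])

```text
time: 5.8
tool_pos: [515.9, 9.4, 148.7]
tcp_rot: [-1.571, -0.001, -1.607]
contact_force: [0.2, -0.7, -0.8]
grip_width: 0.4
```

```bash
python3 - <<'E'
from h import *
p=vision.capture("scene"); q=vision.capture("top")
a=p["img"][120:270,180:345,::-1]; b=q["img"][158:254,190:320,::-1]
a=cv2.resize(a,(396,360),interpolation=2); b=cv2.resize(b,(400,295),interpolation=2)
c=np.zeros((360,800,3),np.uint8); c[:,:396]=a; c[:295,400:]=b; cv2.imwrite("pics/c4.png",c)
pr(q,["tab","divider"],2)
E
```

```text
tab []
divider [([423.0, -119.0, 33.0], [293.0, 231.0], 0.5)]
```

View pics/c4.png

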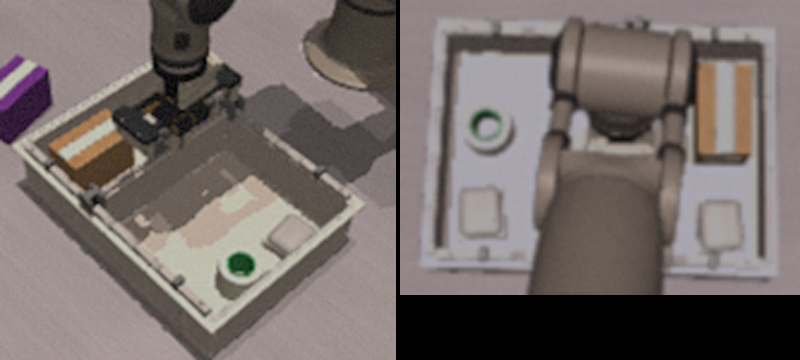

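The divider has moved with the push: the shoe went from (41.7,85) to (38.3,82) in the scene crop, so it's at about −45, likely clicked into the −50 notch. The next contact force will calibrate the finger against that notch.

Call:
arm_command([
  [0.002, 0, 0, 0],
  [0.002, 0, 0, 0],
  [0.002, 0, 0, 0],
  [0, 0, 0, 0],
])

```text
time: 6.4
tool_pos: [515.8, 3.6, 148.7]
tcp_rot: [-1.571, -0.0, -1.607]
contact_force: [-0.5, 0.8, 0.0]
grip_width: 0.5
```

Call:
arm_command([
  [0.001, 0, 0, 0],
  [0.001, 0, 0, 0],
  [0, 0, 0, 0],
])

```text
time: 6.7
tool_pos: [515.7, 1.9, 148.8]
tcp_rot: [-1.571, -0.0, -1.607]
contact_force: [0.1, -0.3, 0.2]
grip_width: 0.5
```

Call:
arm_command([
  [0.001, 0, 0, 0],
  [0.001, 0, 0, 0],
  [0, 0, 0, 0],
])

```text
time: 7.0
tool_pos: [515.6, 0.8, 148.8]
tcp_rot: [-1.571, 0.001, -1.608]
contact_force: [1.3, 4.9, 0.9]
grip_width: 0.5
```

Call:
arm_command([
  [0.001, 0, 0, 0],
  [0.001, 0, 0, 0],
  [0, 0, 0, 0],
])

```text
time: 7.3
tool_pos: [515.6, -0.2, 148.8]
tcp_rot: [-1.571, 0.003, -1.607]
contact_force: [0.8, 9.9, 0.8]
grip_width: 0.4
```

Contact came at TCP y ≈ +1.3 (divider −50), so −100 corresponds to about −48.7. I'll push through, then slow down.

Call:
arm_command([
  [0.002, 0, 0, 0],
  [0.002, 0, 0, 0],
  [0.002, 0, 0, 0],
  [0.002, 0, 0, 0],
  [0, 0, 0, 0],
])

```text
time: 7.8
tool_pos: [515.2, -9.7, 148.7]
tcp_rot: [-1.571, 0.0, -1.607]
contact_force: [0.7, 3.9, 0.2]
grip_width: 0.3
```

Call:
arm_command([
  [0.004, 0, 0, 0],
  [0.004, 0, 0, 0],
  [0.004, 0, 0, 0],
  [0.004, 0, 0, 0],
  [0.004, 0, 0, 0],
])

```text
time: 8.3
tool_pos: [514.4, -29.5, 148.8]
tcp_rot: [-1.571, 0.001, -1.607]
contact_force: [0.2, 5.0, 0.7]
grip_width: 0.6
```

Call:
arm_command([
  [0.002, 0, 0, 0],
  [0.002, 0, 0, 0],
  [0.002, 0, 0, 0],
  [0.002, 0, 0, 0],
  [0, 0, 0, 0],
])

```text
time: 8.8
tool_pos: [514.1, -38.3, 148.7]
tcp_rot: [-1.571, -0.001, -1.607]
contact_force: [-1.2, 2.3, 1.4]
grip_width: 0.5
```

Call:
arm_command([
  [0.001, 0, 0, 0],
  [0.001, 0, 0, 0],
  [0.001, 0, 0, 0],
  [0, 0, 0, 0],
])

```text
time: 9.2
tool_pos: [514.0, -41.3, 148.7]
tcp_rot: [-1.571, -0.001, -1.607]
contact_force: [-0.6, 1.3, 0.8]
grip_width: 0.6
```

Call:
arm_command([
  [0.001, 0, 0, 0],
  [0.001, 0, 0, 0],
  [0, 0, 0, 0],
])

```text
time: 9.5
tool_pos: [514.2, -43.5, 148.7]
tcp_rot: [-1.57, -0.001, -1.607]
contact_force: [-0.0, -0.0, -0.2]
grip_width: 0.4
```

Call:
arm_command([
  [0.001, 0, 0, 0],
  [0.001, 0, 0, 0],
  [0, 0, 0, 0],
])

```text
time: 9.8
tool_pos: [514.1, -45.2, 148.7]
tcp_rot: [-1.571, -0.0, -1.607]
contact_force: [0.4, 0.5, 0.1]
grip_width: 0.3
```

Call:
arm_command([
  [0.001, 0, 0, 0],
  [0.0005, 0, 0, 0],
  [0, 0, 0, 0],
])

```text
time: 10.1
tool_pos: [513.9, -46.5, 148.7]
tcp_rot: [-1.571, 0.0, -1.607]
contact_force: [-0.3, -0.3, -0.0]
grip_width: 0.8
```

The force fell to nothing, so it has clicked in. I'll back off, rise, and check from both cameras.

Call:
arm_command([
  [-0.01, 0, 0, 0],
  [-0.02, 0, 0, 0],
  [0, -0.03, 0, 0],
  [0, -0.04, 0, 0],
  [-0.05, 0, 0, 0],
])

```text
time: 10.6
tool_pos: [520.0, 30.6, 223.7]
tcp_rot: [-1.561, -0.002, -1.613]
contact_force: [1.8, 1.2, -0.1]
grip_width: 0.4
```

Call:
arm_command([
  [-0.05, 0, 0, 0],
  [-0.05, 0, 0, 0],
  [-0.05, 0, 0, 0],
  [-0.05, 0, 0, 0],
  [-0.05, 0, 0, 0],
])

```text
time: 11.1
tool_pos: [525.2, 286.2, 218.8]
tcp_rot: [-1.571, 0.0, -1.607]
contact_force: [1.4, 0.5, 0.1]
grip_width: 0.4
```

```bash
python3 - <<'E'
from h import *
print(bot.get_obs()["tool_pos"])
q=vision.capture("top"); crop(q,"t5.png",190,158,320,254,6)
p=vision.capture("scene"); crop(p,"s5.png",180,120,345,270,4.8)
pr(q,["tab","divider","carton_center","tape_center"],1)
E
```

```text
[525.19309371 286.20075262 218.8216822 ]
tab [([516.0, -66.0, 134.0], [281.0, 203.0], 0.89)]
divider [([513.0, -65.0, 134.0], [281.0, 204.0], 0.91)]
carton_center [([566.0, -311.0, 85.0], [341.0, 193.0], 0.88)]
tape_center [([554.0, 188.0, 55.0], [217.0, 199.0], 0.51)]
```

View pics/t5.png

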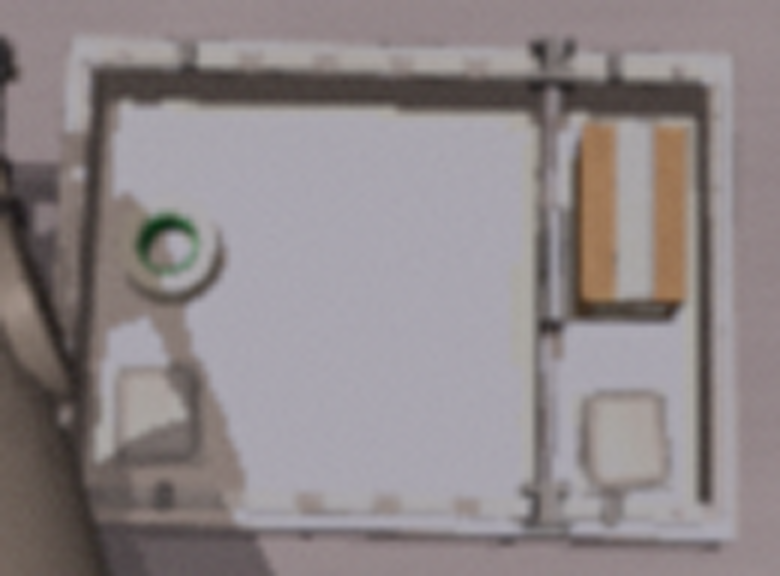

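View pics/s5.png

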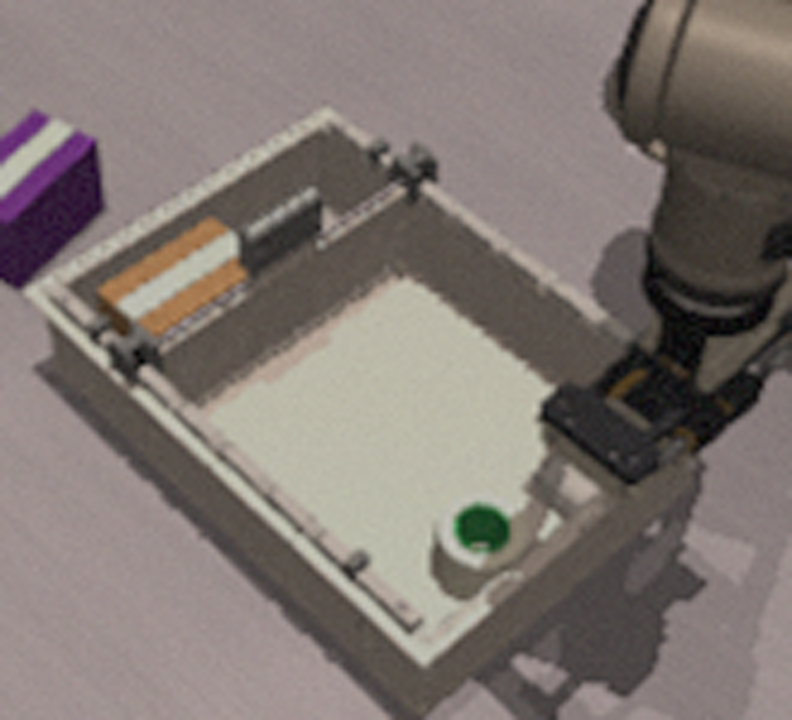

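The top view shows the divider at columns 552 (upper rail) and 545 (lower rail), exactly where the last notches were (550 and 545). The carton, tape and packs stand where they did before. Handing in.

```bash
python3 -c "
from h import *
print(bot.get_obs()['contact_force']); print(job.close_job())"
```

```text
[-0.45752013  0.22557171  0.84364993]
the job is handed in; nothing more can be done
None
```

The divider now sits in the last notches on the carton's side (the right, −y end), and I handed the job in about 11 s into the 45 s limit. I pushed it there with the closed fingers on the left pad of its tab, through the −50 notches and on to −100.

- **Click-in:** the push force fell to about zero near −95 mm and stayed there as the finger moved about 3 mm further. I had no direct reading of roller height, so the drop is judged from that force and the pictures.
- **Position:** in the top view the divider is at the pixel columns where the last notches were seen before the push (552 against 550, and 545 against 545). The network puts the tab at y ≈ −66, against an expected −69.
- **Surroundings:** the carton, tape and packs look unmoved in the final pictures. The arm never went near the bottle, and it passed high over the side where the bowl stands. They were outside the final crops, so I did not re-check them. The arm ended clear, with less than 1 N on the tool.
- **Disagreement:** in the last look the network's best hit for the carton was the purple look-alike outside the tray. I located the real carton from the picture instead.

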